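# Let the wooden ball out of the gift dispenser

## Task

On the shop's two-lane gift dispenser one lane holds a wooden ball and the other a wooden drum. With the fingertips push the sliding tray fully across to the end in front of the ball's lane, then press down the pad of that lane's rocking lever so that its gate lifts and the ball rolls into the tray, and let the lever go so the gate shuts again. Leave the drum behind its gate, do not touch the ball or the drum, and leave the other goods where they stand.

Things in the scene. Friction and masses are not known exactly. Their poses are not given: they have to be found in the camera images.
- station: the fixed dispenser (place and yaw vary): plywood board 300 x 560 x 10 mm with two wooden lanes sloping down to the robot at y = +100 mm (left) and -100 mm (right). Origin on the work surface; x points away from the robot, up the lanes; y to the robot's left; z up. Gates hang over the lanes at x = 20 mm; 122 mm tall pivot posts stand at x = 20, y = +175 and -175 mm; back walls 105 mm tall at x = 115 mm
- mouth_left (a point): middle of the left lane's lower edge, 60 mm above the work surface, at dispenser x = -55 mm. The lane is 60 mm wide outside, has 24 mm high side walls, and rises along x to 85 mm at its back wall
- mouth_right (a point): middle of the right lane's lower edge, 60 mm above the work surface, at dispenser x = -55 mm. The lane is 60 mm wide outside, has 24 mm high side walls, and rises along x to 85 mm at its back wall
- tray (a joint): position of the sliding tray along the dispenser's y, m: 0 in the middle, +0.10 at its left stop (centred below the left lane's mouth), -0.10 at its right stop (below the right lane's). It starts near the middle, needs a push of about 2 N and stays where it is left
- tray_in (a point): centre of the tray's inner floor, 17 mm above the work surface, at dispenser x = -100 mm; moves with the tray. Open wooden tray, 100 x 100 mm outside, walls 6 mm; side and back walls reach 50 mm above the work surface, the wall nearest the robot 60 mm. Nothing stands along its travel; the board there is 10 mm high, with 15 mm high guide rails under the tray's front and back edges
- lever_left (a joint): angle of the left rocking lever, rad: 0 at rest, gate shut; grows as the outer pad is pressed down; stop at 0.65. The gate clears the rolling thing from about 0.4, wide open at 0.5. A spring (3 N at the pad to start, 6 N at 0.55) shuts the gate when the pad is let go. The pad sinks about 6.5 mm for each 0.1 rad
- lever_right (a joint): angle of the right rocking lever, rad: 0 at rest, gate shut; grows as the outer pad is pressed down; stop at 0.65. The gate clears the rolling thing from about 0.4, wide open at 0.5. A spring (3 N at the pad to start, 6 N at 0.55) shuts the gate when the pad is let go. The pad sinks about 6.5 mm for each 0.1 rad
- pad_left (a point): centre of the top face of the left lever's press pad (wood, 42 x 42 mm) at the lever's outer end, 122 mm above the work surface at rest; moves with the lever. The pivot lies 65 mm inboard (dispenser -y) and 12 mm lower, the gate blade another 75 mm inboard, over the lane
- pad_right (a point): centre of the top face of the right lever's press pad (wood, 42 x 42 mm) at the lever's outer end, 122 mm above the work surface at rest; moves with the lever. The pivot lies 65 mm inboard (dispenser +y) and 12 mm lower, the gate blade another 75 mm inboard, over the lane
- ball_mid (a point): centre of the wooden ball, painted plain white, 36 mm across, about 25 g; it waits against the gate in one of the two lanes (which one varies) and takes under a second to roll out once the gate is open
- drum_mid (a point): centre of the wooden drum, also plain white, a cylinder 36 mm across and 36 mm long lying across the other lane against its gate
- doll: small plain wooden doll, 34 mm across and 72 mm tall, standing on the dispenser's board between the lanes; origin at the centre of its underside; not part of the job
- giftbox: cardboard gift box, 45 x 40 x 35 mm, on the dispenser's board between the lanes; origin at the centre of its underside; not part of the job
- jar: glass jar with a steel lid, 44 mm across and 60 mm tall, on a near corner of the dispenser's board; origin at the centre of its underside; not part of the job
- mug: white mug, 76 mm across and 90 mm tall; origin at the centre of its underside; not part of the job
- carton: paper carton, 90 x 60 x 50 mm; origin at the centre of its underside; not part of the job
- doll_big: larger wooden doll, 58 mm across and 122 mm tall; origin at the centre of its underside; not part of the job
- bowl: blue bowl, 120 mm across and 45 mm tall; origin at the centre of its underside; not part of the job

How it is judged:
By the outcome, as a careful person would: the job done as asked, in the order asked, and still so for the second after the job is handed in, with the robot touching nothing.
It also fails if it takes over 48 s, if anything falls off the work surface, if the arm or the gripper's body presses on something with over 40 N, if the wrist force passes 120 N, or if a joint passes its speed limit or range.

## Robot

A 7-joint arm with a two-finger parallel gripper is mounted at the origin on the work surface. World frame = base frame: x ahead of the robot, y to its left, z up, the work surface at z = 0. Lengths are in m, angles in rad, forces in N, time in s.
With the tool pointing down it reaches from about 0.35 to 0.9 m from the base axis. Payload 19.9 kg.
Tool frame: the origin (TCP) lies at the very end of the fingers, on their centre line; the grasp point (between the pads) lies 19 mm behind it; y points along the fingers, z is the direction in which the jaws open and shut, and the axes are right-handed (so a half turn about y gives the same grasp; the last joint's range is limited). The gripper opens to 85 mm and grips with 20 to 120 N. Pads are 22 mm wide; open, the fingers measure 114 mm over their backs; the gripper's body (76 mm by 85 mm) begins 54 mm behind the grasp point. The pads swing forward as they close: fully open they stand 13 mm farther back than shut.
Start: joints at [-1.317, 0.417, -0.01, 1.614, 0.005, 1.111, -0.053], TCP at [0.182, 0.598, 0.231] pointing down, gripper open.
Joint ranges: [-2.81, 2.81], [-0.39, 2.02], [-1.27, 1.25], [0.06, 2.57], [-1.19, 4.33], [0.19, 2], [-2.82, 2.82]. Speed limits (rad/s): [1.89, 1.89, 2.39, 2.39, 3.01, 3.01, 3.01].

## Interface

Orientations are given as a unit quaternion [w, x, y, z].
In Python, from rig import manip gives the robot as it stands.
- The arm moves only by the tool apply_moves, never from a script. Its argument "rows" is a list that holds one entry, the list of rows, each a list of 7 numbers: the turn, a rotation vector about the tool's x, y, z in degrees, then the shift along the tool's x, y, z in m, then the finger opening in m, from 0 to 0.0854. A call has 1 to 12 rows; each row shifts and turns the commanded pose from where the row before left it, along the tool's axes as they then stand; what a row does not reach is not made up. A row lasts 1/12 s, in which the tool goes at most 41.7 mm and 7.16 degrees, less where a joint would pass 70% of its speed; a pose out of reach is approached as far as the arm can. A call is refused whole if a number of a shift passes 0.0417 or a number of a turn 7.16, either way. A call with a gripper value outside its range is refused whole. The fingers move at their own pace and stop on an object; "grip_force" is the grip in N (left out, the last holds). Time passes only in rows, so rows that do not move let the fingers close. It gives the time, the measured TCP pose, the force and the opening at its end, in the units of the state.
- manip.get_state(): the state, without advancing time (a new reading comes with each control period).
- manip.snapshot(name): name is "side" or "top"; returns a dict with "img" (400x640x3 uint8, red, green, blue), "intrinsics" (3x3 intrinsics, pixels), "extrinsics" (4x4, takes a point from world to camera coordinates). Camera axes: x right, y up, looking along -z (the intrinsics and any distortion apply to the point x, -y, -z); pixel columns grow to the right and rows downward; lengths in m; the calibration is good to about 2 mm. A picture is of the moment at which its call begins. There is no depth.
- manip.sign_off(): hands the job in, once; it reports no verdict.
The state is a dict: "t": time; "joints": joint angles; "dq": joint speeds; "effort": joint torques, N m; "eef_pos": TCP position; "ee_rot": TCP orientation; "ft_force": force on the tool from outside, world axes, zero at the start; "moment": the same for the moment, N m; "grip_width": finger opening in m.
Only numpy, scipy, OpenCV 4.12 (cv2) and the standard library are available. Lean on these libraries where they do the work, as an engineer would, in place of code of your own. Each camera call takes 0.05 s, during which the arm holds its last target.

## Working session

There is one attempt and no reset: what is moved stays moved. The work goes in short steps, Python scripts to look and compute and a tool call to move; the robot and the scene stay as the last step left them, time stands still between calls to the robot, and variables do not carry over. Pictures are saved under pics/ and viewed, and the job is handed in when it is done.

Besides the shell and the picture viewer there is one more tool, called after "Emit:" as name([rows], argument=value, ...), one row to a line, values as JSON. apply_moves: Moves the arm, as the interface text tells. Its arguments: {"type":"object","properties":{"rows":{"type":"array","items":{"type":"array","items":{"type":"array","items":{"type":"number"}}}},"grip_force":{"type":"number"}},"required":["rows"]}

```bash
mkdir -p pics; ls; cat > h.py <<'E'
import numpy as np,cv2
from rig import manip
def snap(name,fn):
    s=manip.snapshot(name); cv2.imwrite('pics/'+fn+'.png',s['img'][:,:,::-1]); np.savez('pics/'+fn+'.npz',**s); return s
def load(fn): return np.load('pics/'+fn+'.npz')
def ray(s,u,v):
    K=np.array(s['intrinsics']);T=np.array(s['extrinsics'])
    d=np.linalg.inv(K)@np.array([u,v,1.]); d=np.array([d[0],-d[1],-d[2]])
    R=T[:3,:3]; return -R.T@T[:3,3], R.T@d
def plane(s,u,v,z):
    c,d=ray(s,u,v); return c+d*(z-c[2])/d[2]
def proj(s,p):
    K=np.array(s['intrinsics']);T=np.array(s['extrinsics'])
    q=T[:3,:3]@np.array(p)+T[:3,3]; q=K@np.array([q[0],-q[1],-q[2]]); return q[:2]/q[2]
E
python3 - <<'E'
from h import *
for n in('side','top'):
    s=snap(n,n+'0'); print(s.keys(),s['intrinsics'],s['extrinsics'])
print(manip.get_state())
E
```

```text
pics
dict_keys(['img', 'intrinsics', 'extrinsics']) [[454.94699483   0.         314.50903905]
 [  0.         454.94699483 198.79845159]
 [  0.           0.           1.        ]] [[ 0.99305646 -0.11523634  0.02365274 -0.55081452]
 [ 0.04183682  0.53387439  0.84452816 -0.12466219]
 [-0.10994793 -0.83767459  0.53498853 -1.29381559]
 [ 0.          0.          0.          1.        ]]
dict_keys(['img', 'intrinsics', 'extrinsics']) [[416.60204346   0.         323.45430169]
 [  0.         416.60204346 201.04275464]
 [  0.           0.           1.        ]] [[ 3.74117330e-03 -9.99992216e-01  1.25386289e-03 -1.51443489e-02]
 [ 9.98607599e-01  3.80196651e-03  5.26156690e-02 -5.49254890e-01]
 [-5.26200266e-02  1.05527267e-03  9.98614049e-01 -1.40169837e+00]
 [ 0.00000000e+00  0.00000000e+00  0.00000000e+00  1.00000000e+00]]
{'t': 0.1, 'joints': array([-1.31650021,  0.41791316, -0.01029335,  1.6141046 ,  0.00470903,
        1.1107185 , -0.0529929 ]), 'dq': array([-0.0018781 , -0.0022895 ,  0.00043197, -0.00247449,  0.00019957,
       -0.00031297,  0.00043328]), 'effort': array([ 2.85553302e-03, -8.65815067e+01,  6.81808926e-01, -4.35628545e+01,
        1.94668514e-02,  4.90023696e-03, -1.04167580e-05]), 'eef_pos': array([0.18211337, 0.59755043, 0.23072752]), 'ee_rot': array([-0.69899234,  0.69978311, -0.10421888,  0.10417167]), 'ft_force': array([-0.39915333,  0.24856679,  0.08788853]), 'moment': array([ 0.02041685, -0.00648181,  0.01364284]), 'grip_width': 0.08542621126326987}
```

View pics/side0.png

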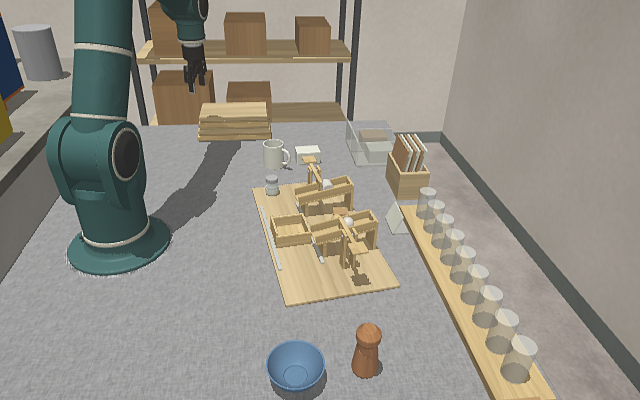

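View pics/top0.png

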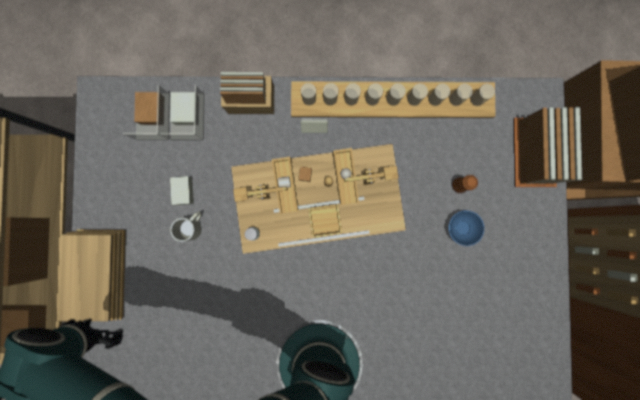

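```bash
python3 - <<'E'
from h import *
a=load('top0')['img'][135:260,220:415,::-1]; cv2.imwrite('pics/t0z.png',cv2.resize(a,None,fx=4,fy=4,interpolation=cv2.INTER_CUBIC))
a=load('side0')['img'][140:310,240:410,::-1]; cv2.imwrite('pics/s0z.png',cv2.resize(a,None,fx=3.5,fy=3.5,interpolation=cv2.INTER_CUBIC))
E
```

```text
(no output)
```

View pics/t0z.png

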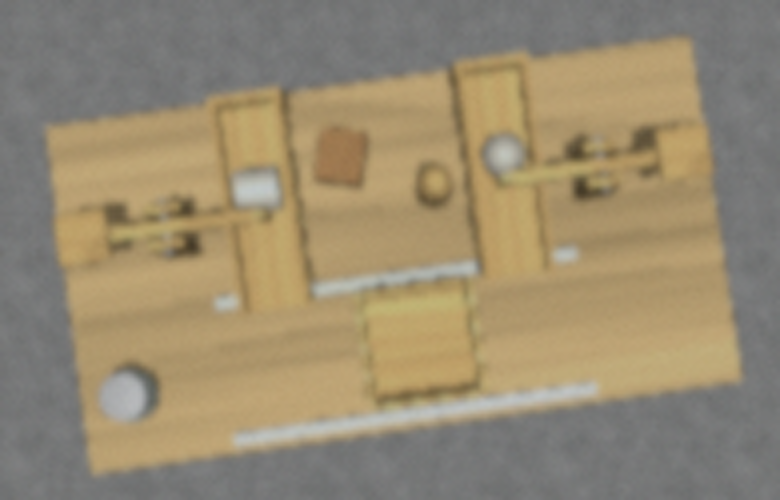

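View pics/s0z.png

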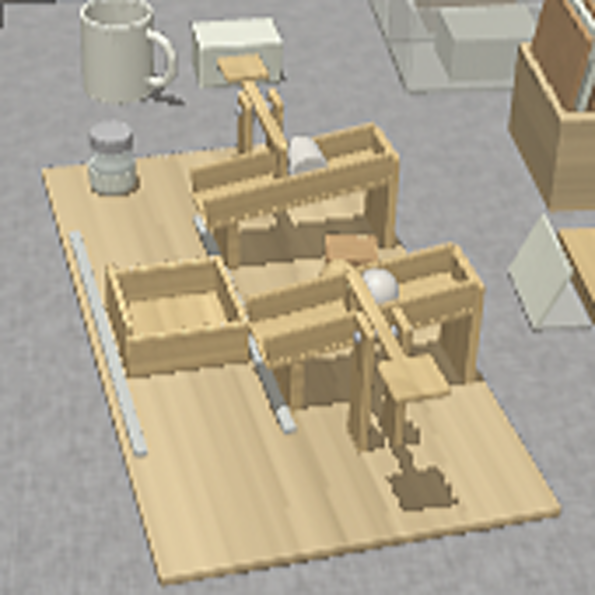

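The top view shows the ball (round, zoom 503,153) in the right lane and the drum in the left one (zoom 256,188). The tray is near the middle and the jar stands at the near left corner. Next I locate the station from the board corners.

```bash
cat >> h.py <<'E'
def z2t(p): return (np.array(p,float)+.5)/4-.5+np.array([220,135])
def z2s(p): return (np.array(p,float)+.5)/3.5-.5+np.array([240,140])
def W(x,y,z=0):
    o=np.load('st.npy'); c,s=np.cos(o[2]),np.sin(o[2]); return np.array([o[0]+c*x-s*y,o[1]+s*x+c*y,z])
def toS(p):
    o=np.load('st.npy'); c,s=np.cos(o[2]),np.sin(o[2]); d=np.array(p[:2])-o[:2]; return np.array([c*d[0]+s*d[1],-s*d[0]+c*d[1]])
E
python3 - <<'E'
from h import *
t=load('top0');s=load('side0')
C=[plane(t,*z2t(p),.01)[:2] for p in [(48,127),(690,38),(742,382),(92,473)]]
print(np.round(C,4))
D=[plane(s,*z2s(p),.01)[:2] for p in [(42,168),(560,513),(160,578)]];print('side corners FL? ',np.round(D,4))
c=np.mean(C,0); e=(C[0]-C[1]+C[3]-C[2]); yaw=np.arctan2(-e[0],e[1])
print(c,np.degrees(yaw),np.linalg.norm(C[0]-C[1]),np.linalg.norm(C[0]-C[3]))
print('pads t',[plane(t,*z2t(p),.122) for p in [(82,236),(683,152)]])
print('pad R s',plane(s,*z2s((415,377)),.122),'pad L s',plane(s,*z2s((243,68)),.122))
print('posts/back walls etc'); 
# origin: fit by pads line mid, assume board x range unknown
P=[plane(t,*z2t(p),.122)[:2] for p in [(82,236),(683,152)]]
m=(P[0]+P[1])/2; e=P[0]-P[1]; yaw2=np.arctan2(-e[0],e[1]); print(m,np.degrees(yaw2),np.linalg.norm(e))
ux=np.array([np.cos(yaw2),np.sin(yaw2)]); o=m-.02*ux; np.save('st.npy',[*o,(yaw+yaw2)/2]); print('st',np.load('st.npy'))
for q in C+D: print('corner S',toS(q))
print('tray near corners', [toS(plane(t,*z2t(p),z)) for p,z in [((372,400),.06),((480,388),.06),((362,300),.05),((476,287),.05)]])
print('ball',toS(plane(t,*z2t((503,153)),.1)),'jar',toS(plane(t,*z2t((128,392)),.07)))
E
```

```text
[[ 0.6672  0.3018]
 [ 0.7463 -0.2483]
 [ 0.4516 -0.291 ]
 [ 0.3727  0.26  ]]
side corners FL?  [[ 0.3694  0.2598]
 [ 0.7424 -0.2563]
 [ 0.4499 -0.2939]]
[0.55945061 0.00564598] 8.164071124362211 0.5557130334823127 0.2974632539008085
pads t [array([0.56599117, 0.24903341, 0.122     ]), array([ 0.63416515, -0.22360983,  0.122     ])]
pad R s [ 0.63200153 -0.23000234  0.122     ] pad L s [0.56171299 0.24049394 0.122     ]
posts/back walls etc
[0.60007816 0.01271179] 8.207724054271509 0.477534626597375
st [0.58028302 0.00985654 0.14287087]
corner S [0.12761759 0.2765936 ]
corner S [ 0.12752724 -0.27911943]
corner S [-0.17017847 -0.27946792]
corner S [-0.16984507  0.27718802]
corner S [-0.17319629  0.277411  ]
corner S [ 0.12256577 -0.28654817]
corner S [-0.17233699 -0.28214274]
tray near corners [array([-0.14047334,  0.03251593]), array([-0.14303653, -0.05646117]), array([-0.05782902,  0.02966188]), array([-0.06024932, -0.0652856 ])]
ball [ 0.04142798 -0.09967696] jar [-0.10629009  0.2277998 ]
```

```bash
cat >> h.py <<'E'
from scipy.spatial.transform import Rotation as Ro
def pose():
    s=manip.get_state(); q=s['ee_rot']; return np.array(s['eef_pos']),Ro.from_quat([q[1],q[2],q[3],q[0]]),s
def goal(p,zdir):
    "tool-frame shift in START frame, and turn, to reach p with tool y down and tool z along zdir (world xy)"
    P,R,s=pose(); y=np.array([0,0,-1.]); z=np.array([*zdir[:2],0.]); z/=np.linalg.norm(z)
    T=Ro.from_matrix(np.column_stack([np.cross(y,z),y,z]))
    print('pos',P.round(4),'F',np.round(s['ft_force'],2),'w',round(s['grip_width'],4),'t',s['t'])
    print('turn deg',(R.inv()*T).as_rotvec(degrees=True).round(2),'shift in start frame',R.inv().apply(p-P).round(4),'in final frame',T.inv().apply(p-P).round(4))
E
python3 - <<'E'
from h import *
P,R,s=pose(); print(R.as_matrix().round(3))
o=np.load('st.npy'); c,sn=np.cos(o[2]),np.sin(o[2])
print(W(-.105,.075,.2)); goal(W(-.105,.085,.2),[-sn,c])   # jaw along station y
goal(W(-.105,.085,.2),[c,sn]); goal(W(-.105,.085,.2),[sn,-c])
E
```

```text
[[ 0.957 -0.     0.291]
 [-0.291 -0.001  0.957]
 [ 0.    -1.    -0.001]]
[0.46567393 0.06914193 0.2       ]
pos [0.1821 0.5976 0.2307] F [-0.4   0.25  0.09] w 0.0854 t 0.1
turn deg [ 6.000e-02 -2.513e+01 -1.000e-02] shift in start frame [ 0.421   0.0312 -0.4137] in final frame [ 0.2054  0.0307 -0.5534]
pos [0.1821 0.5976 0.2307] F [-0.4   0.25  0.09] w 0.0854 t 0.1
turn deg [5.000e-02 6.487e+01 4.000e-02] shift in start frame [ 0.421   0.0312 -0.4137] in final frame [0.5534 0.0307 0.2054]
pos [0.1821 0.5976 0.2307] F [-0.4   0.25  0.09] w 0.0854 t 0.1
turn deg [1.0000e-02 1.5487e+02 9.0000e-02] shift in start frame [ 0.421   0.0312 -0.4137] in final frame [-0.2054  0.0307  0.5534]
```

Emit:
apply_moves([
  [[0,-6.28,0,0,0,0,0],[0,-6.28,0,0,0,0,0],[0,-6.28,0,0,0,0,0],[0,-6.28,0,0,0,0,0],[0,0,0,0.01,0,-0.025,0],[0,0,0,0.01,0,-0.025,0],[0,0,0,0.01,0,-0.025,0],[0,0,0,0.01,0,-0.025,0],[0,0,0,0.01,0,-0.025,0],[0,0,0,0.01,0,-0.025,0],[0,0,0,0.01,0,-0.025,0],[0,0,0,0.01,0,-0.025,0]],
], grip_force=40)

```text
t: 1.1
eef_pos: [0.2902, 0.4099, 0.2311]
ee_rot: [-0.705, 0.705, 0.05, -0.05]
ft_force: [1.2, 1.0, -0.2]
grip_width: -0.0002
```

Emit:
apply_moves([
  [[0,0,0,0.01,0,-0.025,0],[0,0,0,0.01,0,-0.025,0],[0,0,0,0.01,0,-0.025,0],[0,0,0,0.01,0,-0.025,0],[0,0,0,0.01,0,-0.025,0],[0,0,0,0.01,0,-0.025,0],[0,0,0,0.01,0,-0.025,0],[0,0,0,0.01,0,-0.025,0],[0,0,0,0.01,0,-0.025,0],[0,0,0,0.01,0,-0.025,0],[0,0,0,0,0,0,0],[0,0,0,0,0,0,0]],
])

```text
t: 2.1
eef_pos: [0.4246, 0.1769, 0.2312]
ee_rot: [-0.705, 0.705, 0.049, -0.05]
ft_force: [-0.1, -0.2, -1.0]
grip_width: -0.0
```

```bash
python3 - <<'E'
from h import *
o=np.load('st.npy'); c,sn=np.cos(o[2]),np.sin(o[2])
goal(W(-.105,.08,.2),[-sn,c])
E
```

```text
pos [0.4246 0.1769 0.2312] F [-0.1  -0.23 -0.99] w -0.0 t 2.1
turn deg [ 0.02 -0.16 -0.02] shift in start frame [ 0.0256  0.0312 -0.1075] in final frame [ 0.0253  0.0312 -0.1075]
```

Emit:
apply_moves([
  [[0,-0.16,0,0.005,0,-0.0215,0],[0,0,0,0.005,0,-0.0215,0],[0,0,0,0.005,0,-0.0215,0],[0,0,0,0.005,0,-0.0215,0],[0,0,0,0.005,0,-0.0215,0],[0,0,0,0,0.02,0,0],[0,0,0,0,0.02,0,0],[0,0,0,0,0.02,0,0],[0,0,0,0,0.02,0,0],[0,0,0,0,0.02,0,0],[0,0,0,0,0,0,0],[0,0,0,0,0,0,0]],
])

```text
t: 3.1
eef_pos: [0.464, 0.0758, 0.1311]
ee_rot: [-0.705, 0.705, 0.051, -0.052]
ft_force: [-0.2, -0.1, 0.4]
grip_width: 0.0001
```

```bash
python3 - <<'E'
from h import *
o=np.load('st.npy'); c,sn=np.cos(o[2]),np.sin(o[2])
goal(W(-.105,.08,.035),[-sn,c])
a=snap('side','s1')['img'][60:310,170:410,::-1]; cv2.imwrite('pics/s1z.png',cv2.resize(a,None,fx=2.4,fy=2.4,interpolation=cv2.INTER_CUBIC))
E
```

```text
pos [0.464  0.0758 0.1311] F [-0.19 -0.07  0.43] w 0.0001 t 3.1
turn deg [ 0.02  0.2  -0.11] shift in start frame [ 0.0009  0.0961 -0.0018] in final frame [ 0.0007  0.0961 -0.0018]
```

View pics/s1z.png

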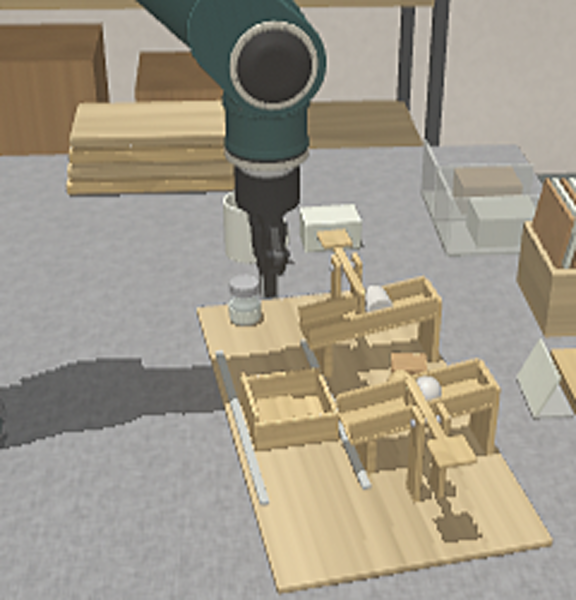

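The view shows the closed fingertip (zoom 268,290) on the tray's left side with clear space below it. I lower it and start pushing.

Emit:
apply_moves([
  [[0,0,0,0,0.02,0,0],[0,0,0,0,0.02,0,0],[0,0,0,0,0.02,0,0],[0,0,0,0,0.02,0,0],[0,0,0,0,0.015,0,0],[0,0,0,0,0,0,0],[0,0,0,0,0,-0.008,0],[0,0,0,0,0,-0.008,0],[0,0,0,0,0,-0.006,0],[0,0,0,0,0,-0.005,0],[0,0,0,0,0,-0.005,0],[0,0,0,0,0,-0.005,0]],
])

```text
t: 4.15
eef_pos: [0.4704, 0.0382, 0.0368]
ee_rot: [0.705, -0.705, -0.052, 0.051]
ft_force: [0.2, 2.2, 1.5]
grip_width: 0.0001
```

Emit:
apply_moves([
  [[0,0,0,0,0,-0.006,0],[0,0,0,0,0,-0.006,0],[0,0,0,0,0,-0.006,0],[0,0,0,0,0,-0.006,0],[0,0,0,0,0,-0.006,0],[0,0,0,0,0,-0.006,0],[0,0,0,0,0,-0.006,0],[0,0,0,0,0,-0.006,0],[0,0,0,0,0,-0.006,0],[0,0,0,0,0,-0.006,0]],
])

```text
t: 4.98
eef_pos: [0.4787, -0.0214, 0.0363]
ee_rot: [-0.705, 0.705, 0.051, -0.051]
ft_force: [0.0, 1.8, 0.8]
grip_width: -0.0001
```

```bash
python3 - <<'E'
from h import *
o=np.load('st.npy'); c,sn=np.cos(o[2]),np.sin(o[2])
goal(W(-.105,-.036,.035),[-sn,c])
a=snap('side','s2')['img'][60:310,170:410,::-1]; cv2.imwrite('pics/s2z.png',cv2.resize(a,None,fx=2.4,fy=2.4,interpolation=cv2.INTER_CUBIC))
E
```

```text
pos [ 0.4787 -0.0214  0.0363] F [0.04 1.77 0.76] w -0.0001 t 4.9833
turn deg [0.   0.14 0.  ] shift in start frame [-0.0001  0.0013 -0.0196] in final frame [-0.      0.0013 -0.0196]
```

View pics/s2z.png

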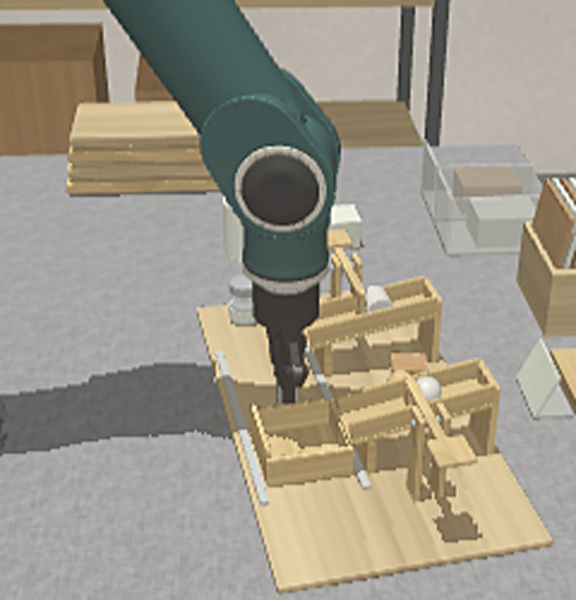

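The tray is moving with the finger (tray near zoom 305,440) at about 2 N. I push on in small steps, watching for the stop.

Emit:
apply_moves([
  [[0,0,0,0,0,-0.004,0],[0,0,0,0,0,-0.004,0],[0,0,0,0,0,-0.003,0],[0,0,0,0,0,-0.002,0],[0,0,0,0,0,-0.002,0],[0,0,0,0,0,0,0]],
])

```text
t: 5.53
eef_pos: [0.4807, -0.0359, 0.0363]
ee_rot: [-0.705, 0.705, 0.051, -0.051]
ft_force: [0.2, -0.5, 0.0]
grip_width: -0.0
```

Emit:
apply_moves([
  [[0,0,0,0,0,-0.001,0],[0,0,0,0,0,-0.001,0],[0,0,0,0,0,-0.001,0]],
])

```text
t: 5.78
eef_pos: [0.4812, -0.0385, 0.0363]
ee_rot: [-0.705, 0.705, 0.051, -0.052]
ft_force: [-1.6, 1.4, -0.4]
grip_width: -0.0
```

Emit:
apply_moves([
  [[0,0,0,0,0,-0.001,0],[0,0,0,0,0,-0.001,0]],
])

```text
t: 5.95
eef_pos: [0.4815, -0.0406, 0.0363]
ee_rot: [-0.705, 0.705, 0.051, -0.051]
ft_force: [-0.8, 1.7, -0.5]
grip_width: 0.0002
```

Emit:
apply_moves([
  [[0,0,0,0,0,-0.001,0],[0,0,0,0,0,-0.001,0],[0,0,0,0,0,-0.001,0]],
])

```text
t: 6.2
eef_pos: [0.4817, -0.0423, 0.0362]
ee_rot: [0.706, -0.705, -0.051, 0.052]
ft_force: [-3.6, 15.9, 3.3]
grip_width: 0.0003
```

Emit:
apply_moves([
  [[0,0,0,0,0,-0.001,0],[0,0,0,0,0,-0.001,0]],
])

```text
t: 6.37
eef_pos: [0.4818, -0.0426, 0.0362]
ee_rot: [0.706, -0.704, -0.052, 0.053]
ft_force: [-6.4, 26.8, 6.3]
grip_width: 0.0
```

```bash
python3 - <<'E'
from h import *
o=np.load('st.npy'); c,sn=np.cos(o[2]),np.sin(o[2])
goal(W(-.105,-.036,.035),[-sn,c]); print(toS(pose()[0]))
E
```

```text
pos [ 0.4818 -0.0426  0.0362] F [-6.39 26.79  6.35] w 0.0 t 6.3667
turn deg [-0.19  0.3  -0.07] shift in start frame [-0.      0.0012  0.0019] in final frame [-0.      0.0012  0.0019]
[-0.10498712 -0.03788568]
```

The force rose from 2 to 27 N at the spot expected for the stop. I back off and rise, then check with a picture.

Emit:
apply_moves([
  [[0,0,0,0,0,0.01,0],[0,0,0,0,0,0.01,0],[0,0,0,0,0,0.01,0],[0,0,0,0,-0.025,0,0],[0,0,0,0,-0.03,0,0],[0,0,0,0,-0.03,0,0],[0,0,0,0,-0.03,0,0],[0,0,0,0,-0.03,0,0],[0,0,0,0,-0.03,0,0],[0,0,0,0,0,0,0],[0,0,0,0,0,0,0]],
])

```text
t: 7.28
eef_pos: [0.4786, -0.0153, 0.2127]
ee_rot: [0.705, -0.705, -0.053, 0.05]
ft_force: [-0.2, -0.2, -1.3]
grip_width: -0.0002
```

```bash
python3 - <<'E'
from h import *
o=np.load('st.npy'); c,sn=np.cos(o[2]),np.sin(o[2])
print('pad R',W(.02,-.243,.122))
goal(W(.02,-.243,.2),[-sn,c])
a=snap('side','s3')['img'][140:310,240:410,::-1]; cv2.imwrite('pics/s3z.png',cv2.resize(a,None,fx=3.5,fy=3.5,interpolation=cv2.INTER_CUBIC))
E
```

```text
pad R [ 0.63467888 -0.2278199   0.122     ]
pos [ 0.4786 -0.0153  0.2127] F [-0.21 -0.16 -1.29] w -0.0002 t 7.2833
turn deg [0.   0.17 0.19] shift in start frame [ 0.1235  0.0131 -0.233 ] in final frame [ 0.1242  0.0127 -0.2326]
```

View pics/s3z.png

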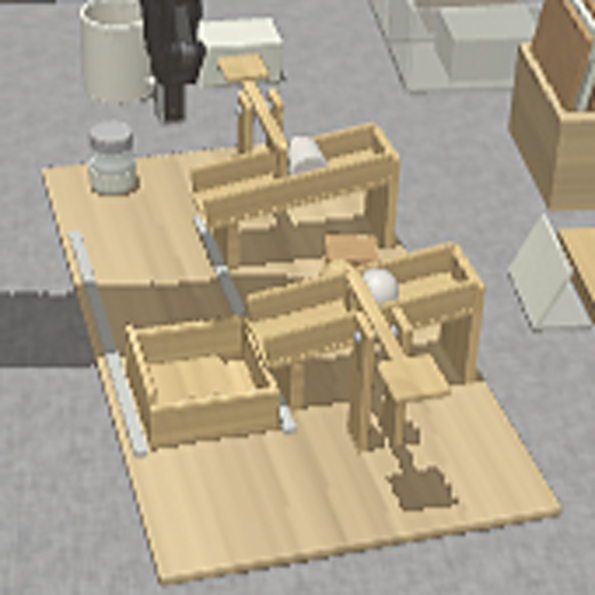

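The tray (zoom 205,380) now sits at the rails' right end, below the right mouth. I go over to the right pad at about 0.21 m height.

Emit:
apply_moves([
  [[0,0,0,0.0124,0,-0.0233,0],[0,0,0,0.0124,0,-0.0233,0],[0,0,0,0.0124,0,-0.0233,0],[0,0,0,0.0124,0,-0.0233,0],[0,0,0,0.0124,0,-0.0233,0],[0,0,0,0.0124,0,-0.0233,0],[0,0,0,0.0124,0,-0.0233,0],[0,0,0,0.0124,0,-0.0233,0],[0,0,0,0.0124,0,-0.0233,0],[0,0,0,0.0124,0,-0.0233,0],[0,0,0,0,0,0,0],[0,0,0,0,0,0,0]],
])

```text
t: 8.33
eef_pos: [0.6339, -0.2293, 0.2091]
ee_rot: [0.705, -0.705, -0.05, 0.052]
ft_force: [-0.4, 0.7, -1.2]
grip_width: -0.0001
```

```bash
python3 - <<'E'
from h import *
o=np.load('st.npy'); c,sn=np.cos(o[2]),np.sin(o[2])
goal(W(.02,-.243,.14),[-sn,c])
a=snap('side','s4')['img'][140:310,240:410,::-1]; cv2.imwrite('pics/s4z.png',cv2.resize(a,None,fx=3.5,fy=3.5,interpolation=cv2.INTER_CUBIC))
E
```

```text
pos [ 0.6339 -0.2293  0.2091] F [-0.37  0.68 -1.24] w -0.0001 t 8.3333
turn deg [-0.01  0.05 -0.17] shift in start frame [0.0012 0.0691 0.0013] in final frame [0.001  0.0691 0.0013]
```

View pics/s4z.png

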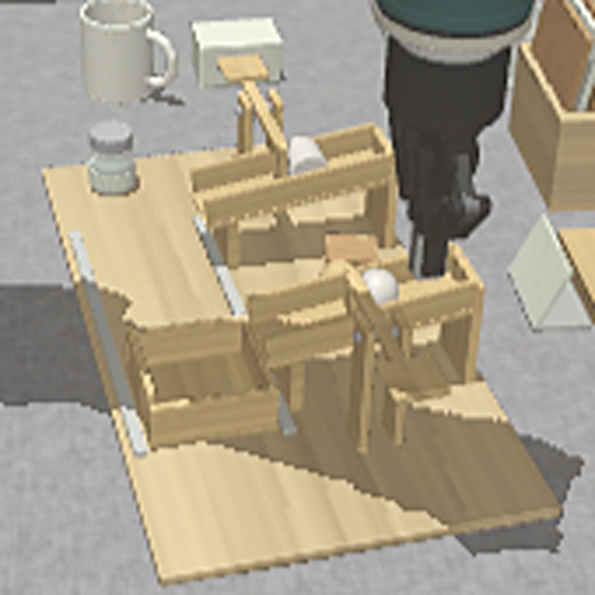

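The fingertip (zoom 425,270) hangs above the right pad (zoom 415,377). I go down to touch it.

Emit:
apply_moves([
  [[0,0,0,0.001,0.02,0.001,0],[0,0,0,0,0.02,0,0],[0,0,0,0,0.02,0,0],[0,0,0,0,0.01,0,0],[0,0,0,0,0.006,0,0],[0,0,0,0,0.005,0,0],[0,0,0,0,0.005,0,0],[0,0,0,0,0,0,0],[0,0,0,0,0,0,0]],
])

```text
t: 9.13
eef_pos: [0.6354, -0.2273, 0.1258]
ee_rot: [-0.705, 0.705, 0.052, -0.051]
ft_force: [0.4, -0.3, 0.5]
grip_width: -0.0004
```

```bash
python3 - <<'E'
from h import *
a=snap('side','s5')['img'][140:310,240:410,::-1]; cv2.imwrite('pics/s5z.png',cv2.resize(a,None,fx=3.5,fy=3.5,interpolation=cv2.INTER_CUBIC))
E
```

```text
(no output)
```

View pics/s5z.png

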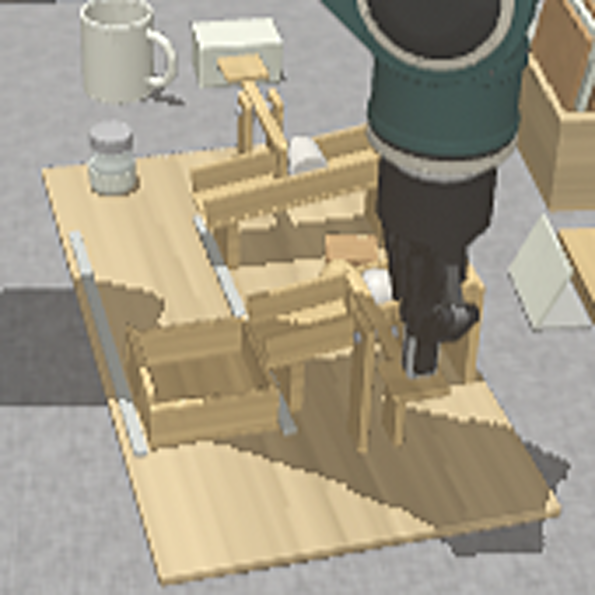

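The tip (zoom 420,372) is just above the pad's middle. I press down.

Emit:
apply_moves([
  [[0,0,0,0,0.005,0,0],[0,0,0,0,0.005,0,0],[0,0,0,0,0.005,0,0],[0,0,0,0,0.006,0,0],[0,0,0,0,0.006,0,0],[0,0,0,0,0.006,0,0],[0,0,0,0,0.004,0,0],[0,0,0,0,0,0,0],[0,0,0,0,0,0,0]],
])

```text
t: 9.93
eef_pos: [0.6351, -0.2268, 0.0878]
ee_rot: [0.705, -0.705, -0.051, 0.052]
ft_force: [-0.0, 0.5, 6.1]
grip_width: -0.0004
```

```bash
python3 - <<'E'
from h import *
a=snap('side','s6')['img'][140:310,240:410,::-1]; cv2.imwrite('pics/s6z.png',cv2.resize(a,None,fx=3.5,fy=3.5,interpolation=cv2.INTER_CUBIC))
E
```

```text
(no output)
```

View pics/s6z.png

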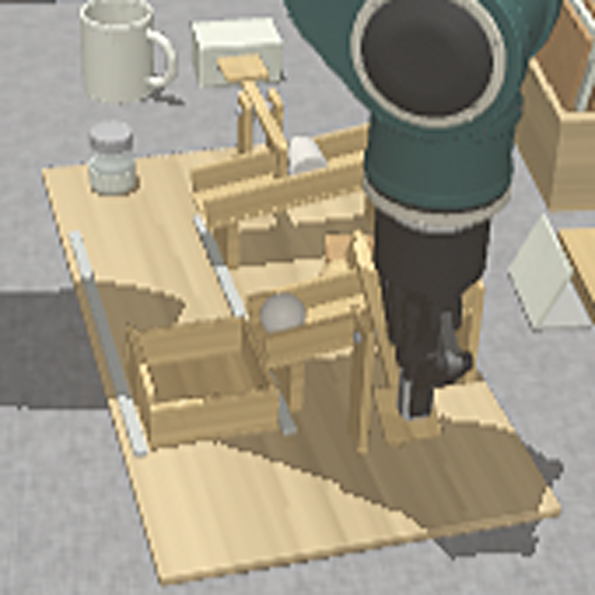

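The ball (zoom 282,313) has passed the gate and is rolling down. I hold a little longer, then release slowly.

Emit:
apply_moves([
  [[0,0,0,0,0,0,0],[0,0,0,0,0,0,0],[0,0,0,0,0,0,0],[0,0,0,0,0,0,0],[0,0,0,0,0,0,0],[0,0,0,0,0,0,0]],
])

```text
t: 10.48
eef_pos: [0.6351, -0.2269, 0.0882]
ee_rot: [0.705, -0.705, -0.051, 0.052]
ft_force: [-0.9, 0.4, 6.6]
grip_width: 0.0003
```

Emit:
apply_moves([
  [[0,0,0,0,-0.006,0,0],[0,0,0,0,-0.006,0,0],[0,0,0,0,-0.006,0,0],[0,0,0,0,-0.006,0,0],[0,0,0,0,-0.006,0,0],[0,0,0,0,-0.01,0,0],[0,0,0,0,-0.025,0,0],[0,0,0,0,-0.03,0,0],[0,0,0,0,-0.03,0,0],[0,0,0,0,-0.03,0,0],[0,0,0,0,0,0,0],[0,0,0,0,0,0,0]],
])

```text
t: 11.48
eef_pos: [0.6357, -0.2269, 0.2453]
ee_rot: [-0.705, 0.705, 0.052, -0.051]
ft_force: [-0.0, 0.6, -0.8]
grip_width: -0.0
```

```bash
python3 - <<'E'
from h import *
a=snap('side','s7')['img'][140:310,240:410,::-1]; cv2.imwrite('pics/s7z.png',cv2.resize(a,None,fx=3.5,fy=3.5,interpolation=cv2.INTER_CUBIC))
a=snap('top','t7')['img'][135:260,220:415,::-1]; cv2.imwrite('pics/t7z.png',cv2.resize(a,None,fx=4,fy=4,interpolation=cv2.INTER_CUBIC))
print(pose()[2])
E
```

```text
{'t': 11.5833, 'joints': array([ 0.03537477,  0.52030295,  0.38277373,  1.47550094, -0.20200157,
        1.18610407,  2.16507031]), 'dq': array([ 3.09810898e-03,  1.54588965e-02,  8.80031410e-04,  6.50366619e-03,
        1.08027883e-03, -3.81440488e-03, -3.73990713e-05]), 'effort': array([ 1.25745717e-01, -9.59197426e+01,  1.04405031e+01, -4.55024529e+01,
        3.93905409e-02,  7.46662449e-02, -1.17716347e-02]), 'eef_pos': array([ 0.63483756, -0.22660847,  0.24270979]), 'ee_rot': array([ 0.70552107, -0.70493344, -0.05114303,  0.05189658]), 'ft_force': array([-0.07974261, -0.64489332, -1.07268724]), 'moment': array([ 0.01086437, -0.01912575, -0.02021746]), 'grip_width': 0.00018907337462832814}
```

View pics/s7z.png

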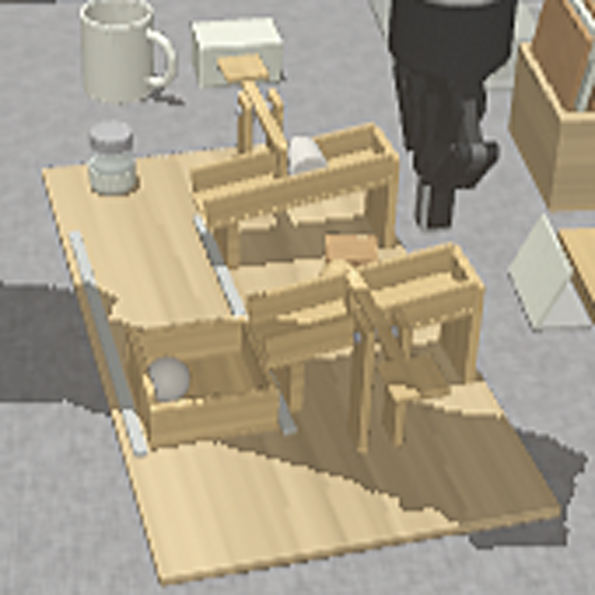

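View pics/t7z.png

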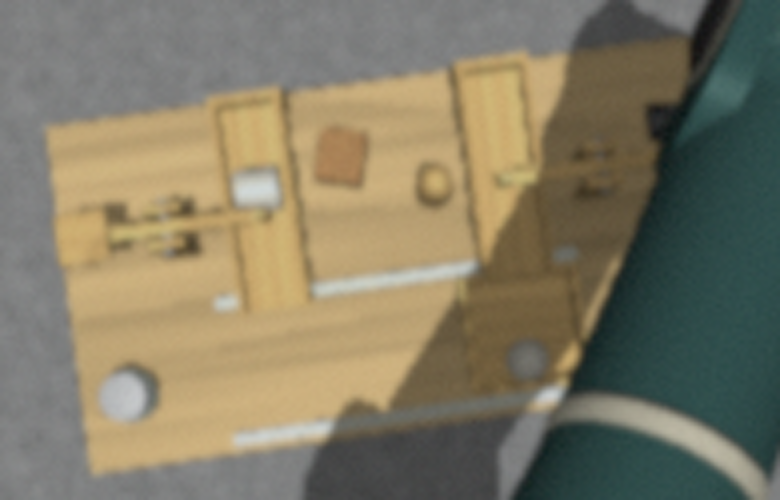

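The ball rests in the tray (side zoom 167,378; top zoom 528,360). The gate is shut, and the drum, doll, box and jar look unmoved. I check the tray position numerically and compare pixels for the untouched goods.

```bash
python3 - <<'E'
from h import *
t=load('top0');t7=load('t7');s=load('side0');s3=load('s3');s7=load('s7')
# tray side-wall corner outer near-right top (z=.05) before/after push, & left back
for n,im,ps in (('s7',s7,[((155,443),.012),((280,428),.012)]),('s0',s,[((128,372),.012),((250,357),.012)])):
    print(n,[toS(plane(im,*z2s(p),z)).round(4) for p,z in ps])
print('tray top left corners',[toS(plane(t7,*z2t(p),z)).round(4) for p,z in [((476,390),.055),((462,290),.05)]])
for a,b,n in((s,s7,'side'),(t,t7,'top')):
    d=np.abs(a['img'].astype(int)-b['img']).max(2)
    for nm,r in ({'jar':(264,172,282,198),'mug':(262,137,292,170),'drum':(318,176,334,190),'lever L':(302,152,322,176),'bowl':(264,340,328,392),'dollbig':(352,322,386,380)} if n=='side' else {'jar':(243,224,262,242),'drum':(276,175,292,190),'box':(297,164,314,184),'doll':(322,173,335,188),'bowl':(444,206,488,248),'carton':(168,175,192,207),'mug':(168,208,206,244)}).items():
        x0,y0,x1,y1=r; print(n,nm,d[y0:y1,x0:x1].max(),round(d[y0:y1,x0:x1].mean(),2))
E
```

```text
s7 [array([-0.148 , -0.1463]), array([-0.0511, -0.1512])]
s0 [array([-0.1518, -0.0567]), array([-0.0514, -0.0599])]
tray top left corners [array([-0.1443, -0.0532]), array([-0.0611, -0.0535])]
side jar 10 8.63
side mug 10 8.73
side drum 10 8.21
side lever L 10 8.38
side bowl 10 8.2
side dollbig 10 7.9
top jar 17 12.67
top drum 18 13.1
top box 18 12.66
top doll 17 12.42
top bowl 15 8.97
top carton 19 12.84
top mug 19 10.15
```

```bash
python3 -c "
from rig import manip
print(manip.sign_off())"
```

```text
the job is handed in; nothing more can be done
None
```

The job is done and handed in at about 11.6 s on the robot's clock; the sign-off gave no verdict.

- **Tray:** I pushed it with the closed fingertips to the right stop, in front of the ball's lane. The push force rose from about 2 N to 27 N there. The last pictures put the tray's centre at about -0.10 m, measured from its left and right edges.
- **Ball and gate:** I pressed the right pad to about 0.088 m height with about 6 N, and a picture showed the ball rolling out past the gate. After I let the lever go, the pictures showed the ball resting in the tray and the gate shut.
- **Other goods:** In the last pictures the drum is still behind its gate. The drum, doll, gift box, jar, mug, carton, large doll and bowl show only an even brightness shift against the first pictures, so nothing moved. The arm was clear of everything at hand-in, with the tip about 0.24 m above the work surface.

No check failed. The two cameras disagreed by a few millimetres on the right pad's position, so I aimed between the two readings.

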